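Load the flanged bush into the gated checking nest

ROBOT

A 6-joint arm with a two-finger parallel gripper is mounted at the origin on a cart in front of the work surface, level with it; the furniture and walls round the work are solid. World frame = base frame: x ahead of the robot, y to its left, z up, the work surface at z = 0. Lengths are in m, angles in rad, forces in N, time in s.
With the tool pointing down it reaches from about 0.425 to 1.125 m from the base axis. Payload 14.9 kg.
Tool frame: the origin (TCP) lies midway between the tips of the shut fingers; the grasp point (between the pads) lies 19 mm behind it (r.pinch_z is the distance from the TCP to the grasp point, in m); z points along the fingers, y is the line along which they close (so a half turn about z gives the same grasp; the last joint's range is limited). The gripper opens to 91 mm and grips with 3 to 60 N. Pads are 32 mm wide; open, the fingers measure 118 mm over their backs; the gripper's body (76 mm by 178 mm) begins 60 mm behind the grasp point.
Start: joints at [-1.267, 0.379, 1.734, -0, 1.028, -0.033], TCP at [0.231, -0.661, 0.194] pointing down, gripper open.
Joint ranges: [-2.77, 2.77], [-0.74, 2.19], [0, 2.66], [-1.06, 4.2], [0.31, 2.87], [-3.08, 3.08]. Speed limits (rad/s): [1.89, 1.89, 2.39, 3.14, 3.14, 3.14].

INTERFACE

Orientations are given as a rotation vector (axis times angle).
In Python, from plant import r, optics, sign_off gives the robot as it stands. The module is installed in compiled form; this text tells all that it offers.
- The arm moves only by the tool move_arm, never from a script. Its argument "commands" is a list of rows, each a list of 6 numbers: the shift along the tool's x, y, z in m, then the turn, a rotation vector about the tool's x, y, z in rad. In form: [[dx, dy, dz, ax, ay, az], ...]. A call has 1 to 12 rows; each row is the pose to reach, as a shift and turn from the pose commanded when the call began, along the tool's axes at that moment; what a row does not reach only later rows make up. A row lasts 1/8 s, in which the tool goes at most 62.5 mm and 10.7 degrees, less where a joint would pass 70% of its speed; a pose out of reach is approached as far as the arm can. A call with a gripper value outside its range is refused whole. "claw" is the finger opening in m, from 0 to 0.0912, set as the call begins (left out, the last holds). The fingers move at their own pace and stop on an object; "force" is the grip in N (left out, the last holds). Time passes only in rows, so rows that repeat a pose let the fingers close. It gives the time, the measured TCP pose, the force, the opening and the grip force at its end, in the units of the state.
- r.get_obs(): the state, without advancing time (a new reading comes with each control period).
- optics.snapshot(name): name is "scene" or "top" or "wrist"; returns the picture (400x640x3 uint8, red, green, blue); there is no depth.
- optics.calibration(name): a dict with "mtx" (3x3 intrinsics, pixels), "view" (4x4, takes a point from world to camera coordinates). Camera axes: x right, y down, z forward; pixel columns grow to the right and rows downward; lengths in m; the calibration is good to about 2 mm. A picture is of the moment at which its call begins: read the wrist's pose just before it. calibration takes no time and is no camera call; for the wrist camera it gives the pose at the moment of the call.
- sign_off(): hands the job in; it is judged then, once.
The state is a dict: "time": time; "joint_positions": joint angles; "qd": joint speeds; "tau": joint torques, N m; "eef_pos": TCP position; "tool_rot": TCP orientation; "force": force on the tool from outside, world axes, zero at the start; "moment": the same for the moment, N m; "width": opening from 0.0 (shut) to 1.0 (fully open); "gripper_force": force on a finger pad.
Only numpy, scipy, OpenCV 4.12 (cv2) and the standard library are available. Lean on these libraries where they do the work, as an engineer would, in place of code of your own. Each camera call takes 0.05 s, during which the arm holds its last target. There are 200 camera calls.

TASK

Load the flanged bronze bush into the checking nest: slide the nest's gate fully open by its knob, set the bush down upright, flange down, in the square pocket, and slide the gate fully home over it again. Leave everything released.

Things in the scene. Friction and masses are not known exactly. Their poses are not given: they have to be found in the camera images.
- bronze_bush: Flanged bronze bush standing on the bench, flange down: flange 47 mm across and 13 mm high, above it a round hollow neck 32 mm across, 32 mm total height; 0.14 kg. Origin: centre of its underside; z up along the bore. A plain ring, a bigger grooved ring and a plain pin stand 10 cm or more from it; they are not wanted.
- nest_seat (a point): Centre of the pocket floor, 10 mm above the bench, in the fixed nest. Pocket 67 x 67 mm inside; rim 10 mm high, 6 mm thick. Axes are the nest's: z up, +y the way the gate slides open; the nest reaches 48 mm to -y, 138 mm to +y, 75 mm to each side (x). Rails along y stand 61 to 75 mm to each side, up to 50 mm above this point.
- gate_knob (a point): Grip point on the axis of the gate's black round knob, 10 mm below its top; knob 22 mm across (18 mm at the foot), 34 mm tall. The gate is a flat plate 60 mm along the nest's y, 140 mm along x, 6 mm thick; its top is 24 mm below this point, its underside 39 mm above the pocket floor. Closed, the knob is straight above the pocket centre. Axes as the nest's.
- gate (a joint): Gate position in m: 0 fully closed (over the pocket), 0.10 fully open (100 mm to the nest's +y). It stays where it is left; about 1.5 N of friction, no spring; end stops at both ends.
Not all that is in view belongs to the job. What is meant by the bronze_bush is not orange, and is the smaller of those in its own colour.

How it is judged:
By the outcome, as a careful person would: the job done as asked, in the order asked, and still so for the second after the job is handed in, with the robot touching nothing.
It also fails if it takes over 64 s, if anything falls off the work surface, if the arm or the gripper's body presses on something with over 40 N, if the wrist force passes 120 N, or if a joint passes its speed limit or range.

## Working session

There is one attempt and no reset: what is moved stays moved. The work goes in short steps, Python scripts to look and compute and a tool call to move; the robot and the scene stay as the last step left them, time stands still between calls to the robot, and variables do not carry over. Pictures are saved under pics/ and viewed, at most 10 in all, crops included, and the job is handed in when it is done.

Besides the shell and the picture viewer there is one more tool, called by a JSON object that holds its "fn" and its "kwargs", one argument or row to a line. move_arm: Moves the arm, as the interface text tells. Its arguments: {"type":"object","properties":{"commands":{"type":"array","items":{"type":"array","items":{"type":"number"}}},"claw":{"type":"number"},"force":{"type":"number"}},"required":["commands"]}

```bash
mkdir -p pics
cat > h.py <<'E'
import numpy as np, cv2
from plant import r, optics, sign_off
from scipy.spatial.transform import Rotation as R
def ray(c,u,v,z):
    "world point at height z seen at pixel u,v; c = calibration dict"
    V=c["view"]; d=V[:3,:3].T@np.linalg.solve(c["mtx"],[u,v,1.]); o=-V[:3,:3].T@V[:3,3]
    return o+d*(z-o[2])/d[2]
def proj(c,p):
    q=c["mtx"]@(c["view"][:3,:3]@np.asarray(p)+c["view"][:3,3]); return q[:2]/q[2]
def save(n,f):
    im=optics.snapshot(n); cv2.imwrite("pics/"+f,im[:,:,::-1]); return im
E
python3 - <<'E'
from h import *
np.set_printoptions(precision=4,suppress=True)
for n in("top","scene"):
    save(n,n+"1.png"); c=optics.calibration(n); V=c["view"]; print(n,c["mtx"][0,0],-V[:3,:3].T@V[:3,3],V[:3,:3])
print(r.get_obs())
E
```

```text
top 520.5687129710328 [ 0.2495 -0.118   1.2719] [[ 0.0125 -0.9997  0.0188]
 [-0.9925 -0.0147 -0.1212]
 [ 0.1215 -0.0171 -0.9924]]
scene 515.7375813076261 [-0.3013 -0.5987  0.9344] [[ 0.5788 -0.8155 -0.0021]
 [-0.5761 -0.4071 -0.7088]
 [ 0.5772  0.4115 -0.7054]]
{'time': 0.1, 'joint_positions': array([-1.2673,  0.3793,  1.7348,  0.    ,  1.0285, -0.0333]), 'qd': array([ 0.0016, -0.0022, -0.0022, -0.0008,  0.0009, -0.0027]), 'tau': array([  0.0005, -76.5044, -43.5296,   0.0653,   0.0398,   0.    ]), 'eef_pos': array([ 0.2312, -0.6603,  0.1932]), 'tool_rot': array([-3.0962, -0.5264,  0.0002]), 'force': array([-0.3063,  0.6712,  0.2828]), 'moment': array([0.0299, 0.0724, 0.0003]), 'gripper_force': 0.0, 'width': 1.002673817250535}
```

View pics/top1.png

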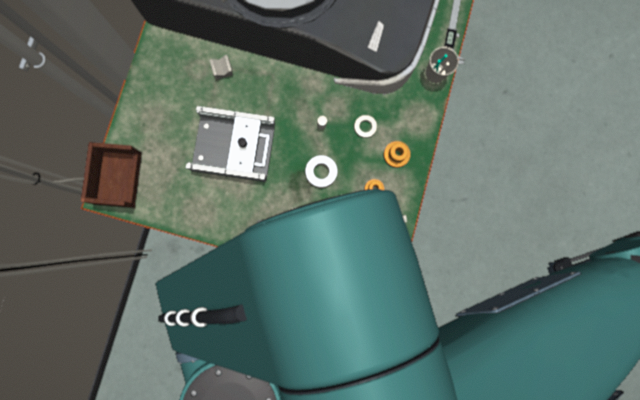

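View pics/scene1.png

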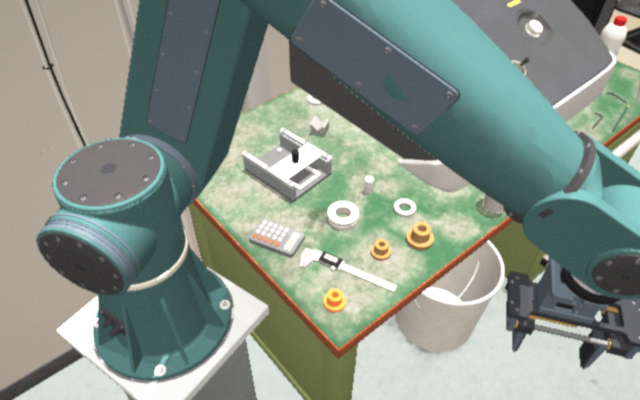

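Run:
```python
import cv2,numpy as np
t=cv2.imread("pics/top1.png");s=cv2.imread("pics/scene1.png")
a=cv2.resize(t[95:215,180:420],(800,400),interpolation=cv2.INTER_CUBIC)
b=cv2.resize(s[200:320,300:450],(250,200),interpolation=cv2.INTER_CUBIC)
d=cv2.resize(s[120:210,235:345],(244,200),interpolation=cv2.INTER_CUBIC)
o=np.zeros((600,800,3),np.uint8);o[:400]=a;o[400:,:250]=b;o[400:,260:504]=d
cv2.imwrite("pics/c1.png",o)
h=cv2.cvtColor(s,cv2.COLOR_BGR2HSV)
for n,x,y in(("A",335,299),("B",381,249),("C",420,235)):
    m=h[y-15:y+15,x-15:x+15].reshape(-1,3);m=m[(m[:,1]>150)&(m[:,0]<30)];print(n,len(m),np.median(m,0))
```

```text
A 221 [ 15. 177. 251.]
B 0 [nan nan nan]
C 0 [nan nan nan]
  return _methods._mean(a, axis=axis, dtype=dtype,
  ret = um.true_divide(
```

View pics/c1.png

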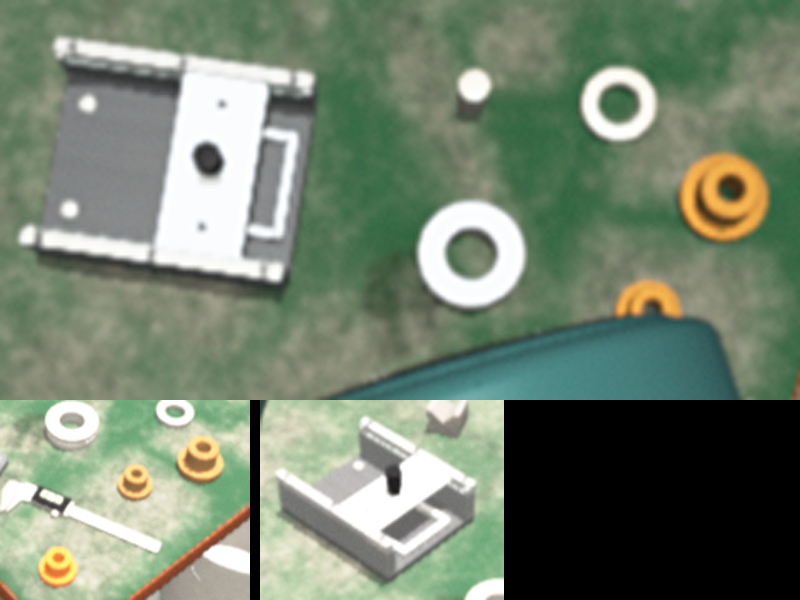

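```bash
cat >> h.py <<'E'
from scipy.optimize import least_squares
def hull_mask(c,x,y,parts,shape=(400,640),k=4):
    "supersampled silhouette of stacked cylinders (radius,z0,z1)"
    m=np.zeros((shape[0]*k,shape[1]*k),np.uint8);t=np.linspace(0,2*np.pi,40)
    for rad,a,b in parts:
        P=np.array([proj(c,[x+rad*np.cos(s),y+rad*np.sin(s),z]) for z in(a,b) for s in t])
        cv2.fillConvexPoly(m,cv2.convexHull(((P+.5)*k-.5).round().astype(np.int32)),1)
    return cv2.resize(m.astype(np.float32),shape[::-1],interpolation=cv2.INTER_AREA)
BUSH=[(.0235,0,.013),(.016,.013,.032)]
def cen(m):
    ys,xs=np.nonzero(m>.01);w=m[ys,xs];return np.array([(xs*w).sum(),(ys*w).sum()])/w.sum()
def orange(im,u,v,h=20,smin=110):
    hs=cv2.cvtColor(im,cv2.COLOR_RGB2HSV);m=((hs[...,0]>6)&(hs[...,0]<26)&(hs[...,1]>smin)).astype(np.uint8)
    n,l,st,ce=cv2.connectedComponentsWithStats(m);
    i=min((i for i in range(1,n) if st[i,4]>60),key=lambda i:np.hypot(*(ce[i]-[u,v])))
    q=(l==i).astype(np.uint8);cs,_=cv2.findContours(q,cv2.RETR_EXTERNAL,cv2.CHAIN_APPROX_NONE)
    return cv2.drawContours(np.zeros_like(q),cs,-1,1,-1).astype(np.float32)
def findbush(c,im,u,v,smin=110,z0=0):
    t=orange(im,u,v,smin=smin);p=ray(c,u,v,z0+.01);parts=[(a,b+z0,d+z0) for a,b,d in BUSH]
    for _ in range(5):
        e=cen(t)-cen(hull_mask(c,p[0],p[1],parts));q=proj(c,[p[0],p[1],z0+.01])+e;p=ray(c,q[0],q[1],z0+.01)
    m=hull_mask(c,p[0],p[1],parts);return p[:2],t.sum(),m.sum(),np.minimum(m,t).sum()/np.maximum(m,t).sum()
E
python3 - <<'E'
from h import *
np.set_printoptions(precision=4,suppress=True)
s=cv2.imread("pics/scene1.png")[:,:,::-1].copy();cs=optics.calibration("scene");ct=optics.calibration("top")
for u,v in((381,249),(420,235),(335,299)):print([s[v+6,u]],findbush(cs,s,u,v))
f=lambda a,b:(180+(a+.5)/3.3333-.5,95+(b+.5)/3.3333-.5)
print("knob top",ray(ct,*f(208,160),.083))
print("knob scene",ray(cs,235+393*.451,120+(80-8)*.45,.089)) 
A=ray(ct,*f(68,46),.06);B=ray(ct,*f(310,82),.06);C=ray(ct,*f(30,236),.06);D=ray(ct,*f(283,272),.06)
print(A,B,C,D)
for d in(A-B,C-D):print(np.degrees(np.arctan2(d[1],d[0])),np.linalg.norm(d))
E
```

```text
[array([215, 157,  98], dtype=uint8)] (array([ 0.4088, -0.2816]), np.float32(262.0), np.float32(367.6875), np.float32(0.7125616))
[array([153, 113,  71], dtype=uint8)] (array([ 0.4973, -0.337 ]), np.float32(471.0), np.float32(353.8125), np.float32(0.7176884))
[array([232, 127,  59], dtype=uint8)] (array([ 0.2246, -0.2737]), np.float32(217.0), np.float32(441.0), np.float32(0.48031497))
knob top [0.5039 0.0356 0.083 ]
knob scene [ 0.6767 -0.2122  0.089 ]
[0.5901 0.1407 0.06  ] [ 0.5668 -0.0325  0.06  ] [0.4522 0.162  0.06  ] [ 0.4293 -0.0166  0.06  ]
82.32856481293598 0.17477487763882196
82.68982250608572 0.1800169357971079
```

```bash
cat >> h.py <<'E'
def goto(p,ang=None):
    "shift in tool axes and turn about tool z to bring TCP to p with tool y at world angle ang (mod pi), tool straight down"
    o=r.get_obs();M=R.from_rotvec(o["tool_rot"]);d=M.inv().apply(np.asarray(p)-o["eef_pos"])
    Y=M.as_matrix()[:,1];a=np.degrees(np.arctan2(Y[1],Y[0]));t=[0,0,0]
    if ang is not None:
        e=(ang-a+90)%180-90;y=np.radians(a+e);ty=np.array([np.cos(y),np.sin(y),0]);tz=np.array([0,0,-1.])
        t=(M.inv()*R.from_matrix(np.c_[np.cross(ty,tz),ty,tz])).as_rotvec()
    print("shift",d.round(4),"turn",np.round(t,4),"tooly",a.round(1),"tcp",o["eef_pos"].round(4),"q",o["joint_positions"].round(2),"t",o["time"])
E
python3 - <<'E'
from h import *
np.set_printoptions(precision=4,suppress=True)
c=optics.calibration("wrist");V=c["view"];o=r.get_obs();M=R.from_rotvec(o["tool_rot"]).as_matrix()
cam=-V[:3,:3].T@V[:3,3];print(c["mtx"],"cam in tool",M.T@(cam-o["eef_pos"]),M.T@V[:3,:3].T,M)
goto([.41,-.28,.25]);goto([.504,.036,.25],82.5)
E
```

```text
[[332.3635   0.     320.2959]
 [  0.     332.3635 201.1348]
 [  0.       0.       1.    ]] cam in tool [ 0.0672 -0.0001 -0.19  ] [[ 0.0009 -0.9705 -0.2411]
 [ 1.      0.001  -0.0005]
 [ 0.0008 -0.2411  0.9705]] [[ 0.9438  0.3305 -0.0003]
 [ 0.3305 -0.9438  0.0009]
 [ 0.     -0.001  -1.    ]]
shift [ 0.2944 -0.2999 -0.0564] turn [0 0 0] tooly -70.7 tcp [ 0.2312 -0.6603  0.1932] q [-1.27  0.38  1.73  0.    1.03 -0.03] t 0.1
shift [ 0.4876 -0.5671 -0.0562] turn [-0.001   0.0002  0.4677] tooly -70.7 tcp [ 0.2312 -0.6603  0.1932] q [-1.27  0.38  1.73  0.    1.03 -0.03] t 0.1
```

{"fn": "move_arm", "kwargs": {
  "commands": [
    [0.01,-0.01,-0.03,0,0,0.02],
    [0.05,-0.05,-0.057,0,0,0.1],
    [0.09,-0.1,-0.057,0,0,0.2],
    [0.13,-0.145,-0.057,0,0,0.3],
    [0.17,-0.19,-0.057,0,0,0.4],
    [0.21,-0.235,-0.057,0,0,0.468],
    [0.25,-0.28,-0.057,0,0,0.468],
    [0.29,-0.325,-0.057,0,0,0.468],
    [0.33,-0.37,-0.057,0,0,0.468],
    [0.365,-0.41,-0.057,0,0,0.468],
    [0.382,-0.428,-0.057,0,0,0.468],
    [0.382,-0.428,-0.057,0,0,0.468]
  ],
  "claw": 0.06
}}

```text
time: 1.6
eef_pos: [0.4507, -0.1292, 0.2507]
tool_rot: [-3.135, 0.202, 0.0]
force: [0.1, 0.1, -0.6]
width: 0.657
gripper_force: 0.0
```

Run:
```python
from h import *
goto([.504,.036,.16],82.5)
c=optics.calibration("wrist");save("wrist","w1.png");np.savez("w1.npz",**c)
save("top","top2.png")
for p in([.504,.036,.089],[.41,-.28,.0]):print(proj(c,p))
```

```text
shift [ 0.0317 -0.1706  0.0907] turn [-0.0001  0.0003  0.0023] tooly -97.4 tcp [ 0.4507 -0.1292  0.2507] q [-0.33 -0.07  2.15  0.    1.07  1.37] t 1.6
[158.32009338 153.03234388]
[435.01103509 185.802044  ]
```

View pics/w1.png

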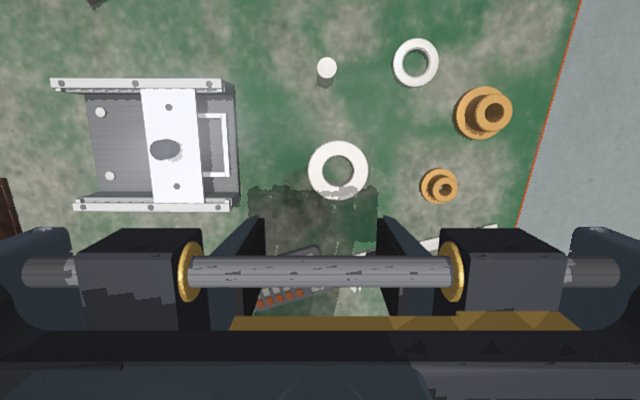

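```bash
cat >> h.py <<'E'
def fit(c,t,x,y,parts,z):
    p=np.array([x,y,z])
    for _ in range(6):
        e=cen(t)-cen(hull_mask(c,p[0],p[1],parts));q=proj(c,[p[0],p[1],z])+e;p=ray(c,q[0],q[1],z)
    m=hull_mask(c,p[0],p[1],parts);return p[:2].round(4),t.sum(),m.sum(),np.minimum(m,t).sum()/np.maximum(m,t).sum()
def dark(im,u,v,h,th=110):
    g=im.max(2);t=np.zeros(g.shape,np.float32);t[v-h:v+h,u-h:u+h]=np.clip((th+60-g[v-h:v+h,u-h:u+h].astype(float))/120,0,1)
    n,l,st,ce=cv2.connectedComponentsWithStats((t>.3).astype(np.uint8));i=1+np.argmax(st[1:,4]);return (l==i).astype(np.float32)
E
python3 - <<'E'
from h import *
np.set_printoptions(precision=4,suppress=True)
w=cv2.imread("pics/w1.png")[:,:,::-1].copy();c=np.load("w1.npz");ct=optics.calibration("top");t=cv2.imread("pics/top2.png")[:,:,::-1].copy()
K=[(.0095,.055,.065),(.011,.065,.089)]
print("bush w",findbush(c,w,439,186));print("bush w90",findbush(c,w,439,186,90))
for s in (70,90,110):
  try:print("bush t",findbush(ct,t,375,186,s))
  except Exception as e:print(e)
print("knob w",fit(c,dark(w,163,150,20),.504,.036,K,.075));print("knob t",fit(ct,dark(t,242,143,9),.504,.036,K,.075))
g=cv2.cvtColor(w,cv2.COLOR_RGB2GRAY)[60:225,40:250]
L=cv2.createLineSegmentDetector().detect(g)[0][:,0]+[40,60,40,60]
for a in L:
    if np.hypot(a[2]-a[0],a[3]-a[1])>45:
        P=ray(c,a[0],a[1],.06);Q=ray(c,a[2],a[3],.06);d=Q-P;print(a.round(1),P[:2],Q[:2],(np.degrees(np.arctan2(d[1],d[0]))%180).round(2))
E
```

```text
bush w (array([ 0.4115, -0.2818]), np.float32(1033.0), np.float32(1127.375), np.float32(0.91501385))
bush w90 (array([ 0.4113, -0.2819]), np.float32(1062.0), np.float32(1128.9375), np.float32(0.9374896))
bush t (array([ 0.4111, -0.281 ]), np.float32(349.0), np.float32(309.25), np.float32(0.88576543))
bush t (array([ 0.411, -0.281]), np.float32(328.0), np.float32(308.8125), np.float32(0.9333966))
bush t (array([ 0.4107, -0.2807]), np.float32(314.0), np.float32(309.4375), np.float32(0.9482422))
knob w (array([0.5088, 0.047 ]), np.float32(24.0), np.float32(605.5625), np.float32(0.039632574))
knob t (array([0.5056, 0.0364]), np.float32(69.0), np.float32(98.75), np.float32(0.69873416))
[203.5 201.8 194.   88.1] [0.4401 0.0115] [ 0.5667 -0.0053] 172.45
[139.9  90.6 153.3 201.9] [0.5716 0.0537] [0.4476 0.0703] 172.42
[228.9 175.7 225.1 113.2] [ 0.4669 -0.0243] [ 0.5364 -0.0337] 172.31
[ 66.9  91.6 138.1  92.4] [0.5807 0.133 ] [0.57   0.0561] 82.08
[220.5 115.7 224.  172. ] [ 0.5343 -0.0281] [ 0.472  -0.0197] 172.3
[ 61.9  86.8 131.9  86.8] [0.5863 0.1369] [0.5765 0.0614] 82.66
[150.6 197.   84.4 196.9] [0.4538 0.0719] [0.4638 0.1492] 82.66
[218.1  77.9  50.6  77.4] [ 0.5735 -0.0335] [0.5971 0.1459] 82.51
[146.9 203.4  85.6 203.2] [0.4467 0.0782] [0.4562 0.15  ] 82.46
[ 73.1 210.5 228.1 211.4] [0.4494 0.1674] [ 0.4249 -0.0152] 82.34
[140.6  85.6 204.4  87.1] [0.5765 0.0516] [ 0.5662 -0.0168] 81.47
[237.6 190.7 232.3  98.2] [ 0.4483 -0.0311] [ 0.551  -0.0447] 172.42
[234.5  85.6 240.7 194.4] [ 0.5635 -0.0495] [ 0.4434 -0.0338] 172.54
[190.6  88.8 141.9  88.8] [ 0.5664 -0.0016] [0.5731 0.0511] 82.73
[155.6 201.4 200.6 201.6] [0.4478 0.0674] [0.4408 0.0147] 82.42
[ 99.4 190.7 149.4 190.7] [0.4688 0.1296] [0.4613 0.0715] 82.65
[136.9  94.4  86.9  94.4] [0.5682 0.058 ] [0.5752 0.1122] 82.68
```

Run:
```python
from h import *
np.set_printoptions(precision=4,suppress=True)
w=cv2.imread("pics/w1.png")[:,:,::-1].copy();c=np.load("w1.npz");ct=optics.calibration("top");t=cv2.imread("pics/top2.png")[:,:,::-1].copy()
K=[(.0095,.055,.065),(.011,.065,.089)]
for th in(140,170):
  m=dark(w,164,150,18,th);ys,xs=np.nonzero(m);print(xs.min(),xs.max(),ys.min(),ys.max(),"w",fit(c,m,.504,.036,K,.075));print("t",fit(ct,dark(t,242,143,9,th),.504,.036,K,.075))
u=np.array([np.cos(np.radians(82.45)),np.sin(np.radians(82.45))]);n=np.array([u[1],-u[0]])
pr=lambda q,z:(lambda p:np.array([p[:2]@n,p[:2]@u]))(ray(c,*q,z))
k=np.array([.505,.0363]);print("knob nest coords",k@n,k@u)
print("gate edges y",pr((198.8,145),.055),pr((146.6,146),.055),"rails x",pr((134,77.6),.06),pr((150,211),0.),pr((150,211),.06),"rim outer -y",pr((227,144),.02),"base -y",pr((237.6,140),.0),pr((237.6,140),.01))
goto([.505,.036,.060],82.45)
```

```text
150 179 139 159 w (array([0.507 , 0.0348]), np.float32(481.0), np.float32(585.0), np.float32(0.82222223))
t (array([0.5054, 0.0366]), np.float32(73.0), np.float32(98.3125), np.float32(0.7425302))
150 180 139 159 w (array([0.5069, 0.0345]), np.float32(518.0), np.float32(584.125), np.float32(0.8845784))
t (array([0.5054, 0.0365]), np.float32(86.0), np.float32(98.5625), np.float32(0.8502506))
knob nest coords 0.4958524363450409 0.10233792733237837
gate edges y [0.5008 0.0709] [0.4994 0.1309] rails x [0.5729 0.133 ] [0.4063 0.1656] [0.4233 0.1337] rim outer -y [0.4994 0.0482] base -y [0.5031 0.0395] [0.5038 0.0371]
shift [ 0.0327 -0.1723  0.1906] turn [0.     0.0004 0.0012] tooly -97.5 tcp [ 0.4502 -0.1306  0.2507] q [-0.33 -0.07  2.15 -0.    1.07  1.37] t 1.7
```

{"fn": "move_arm", "kwargs": {
  "commands": [
    [0.01,-0.04,0.02,0,0,0],
    [0.02,-0.09,0.05,0,0,0],
    [0.03,-0.14,0.08,0,0,0],
    [0.034,-0.1715,0.11,0,0,0],
    [0.0343,-0.1715,0.13,0,0,0],
    [0.0343,-0.1715,0.15,0,0,0],
    [0.0343,-0.1715,0.17,0,0,0],
    [0.0343,-0.1715,0.182,0,0,0],
    [0.0343,-0.1715,0.189,0,0,0],
    [0.0343,-0.1715,0.189,0,0,0]
  ]
}}

```text
time: 2.95
eef_pos: [0.5068, 0.0348, 0.0618]
tool_rot: [3.135, -0.207, -0.001]
force: [0.1, 0.7, 0.4]
width: 0.658
gripper_force: 0.0
```

{"fn": "move_arm", "kwargs": {
  "commands": [
    [0,0,0,0,0,0],
    [0,0,0,0,0,0],
    [0,0,0,0,0,0],
    [0,0,0,0,0,0],
    [0,0,0,0,0,0],
    [0,0,0,0,0,0]
  ],
  "claw": 0,
  "force": 20
}}

```text
time: 3.7
eef_pos: [0.5069, 0.0351, 0.0619]
tool_rot: [-3.135, 0.206, -0.0]
force: [-1.1, 0.4, 2.6]
width: 0.223
gripper_force: 20.0
```

Run:
```python
from h import *
o=r.get_obs();u=np.array([np.cos(np.radians(82.45)),np.sin(np.radians(82.45))]);n=np.array([u[1],-u[0]])
p=o["eef_pos"][:2];print(p@n,p@u,o["width"]*.0912,o["force"]);goto([*(.498*n+.187*u),.061],82.45)
```

```text
0.4979444036259866 0.1013684620921406 0.020316707651176595 [-1.08678806  0.44916916  2.63581082]
shift [ 0.0001 -0.0856  0.0009] turn [-0.     -0.0001  0.0006] tooly -97.5 tcp [0.5069 0.0351 0.0619] q [0.02 0.29 2.17 0.   0.68 1.73] t 3.7
```

{"fn": "move_arm", "kwargs": {
  "commands": [
    [0,-0.008,0,0,0,0],
    [0,-0.018,0,0,0,0],
    [0,-0.028,0,0,0,0],
    [0,-0.038,0,0,0,0],
    [0,-0.048,0,0,0,0],
    [0,-0.057,0,0,0,0],
    [0,-0.065,0,0,0,0],
    [0,-0.071,0,0,0,0],
    [0,-0.075,0,0,0,0],
    [0,-0.078,0,0,0,0],
    [0,-0.08,0,0,0,0],
    [0,-0.08,0,0,0,0]
  ]
}}

```text
time: 5.2
eef_pos: [0.5175, 0.1145, 0.0619]
tool_rot: [-3.134, 0.206, -0.001]
force: [0.7, 1.3, 4.4]
width: 0.221
gripper_force: 20.0
```

{"fn": "move_arm", "kwargs": {
  "commands": [
    [0,-0.001,0,0,0,0],
    [0,-0.002,0,0,0,0],
    [0,-0.003,0,0,0,0],
    [0,-0.004,0,0,0,0],
    [0,-0.005,0,0,0,0],
    [0,-0.006,0,0,0,0],
    [0,-0.006,0,0,0,0]
  ]
}}

```text
time: 6.08
eef_pos: [0.5183, 0.1202, 0.0619]
tool_rot: [-3.135, 0.206, -0.0]
force: [1.9, -0.8, 4.2]
width: 0.223
gripper_force: 20.0
```

{"fn": "move_arm", "kwargs": {
  "commands": [
    [0,-0.001,0,0,0,0],
    [0,-0.002,0,0,0,0],
    [0,-0.003,0,0,0,0],
    [0,-0.004,0,0,0,0],
    [0,-0.005,0,0,0,0],
    [0,-0.006,0,0,0,0],
    [0,-0.006,0,0,0,0]
  ]
}}

```text
time: 6.95
eef_pos: [0.5184, 0.123, 0.0617]
tool_rot: [3.13, -0.202, -0.002]
force: [1.4, -40.7, 10.8]
width: 0.264
gripper_force: 20.0
```

{"fn": "move_arm", "kwargs": {
  "commands": [
    [0,-0.001,0,0,0,0],
    [0,-0.002,0,0,0,0],
    [0,-0.003,0,0,0,0],
    [0,-0.004,0,0,0,0],
    [0,-0.005,0,0,0,0],
    [0,-0.005,0,0,0,0],
    [0,-0.005,0,0,0,0]
  ]
}}

```text
time: 7.82
eef_pos: [0.519, 0.1278, 0.0616]
tool_rot: [3.13, -0.202, -0.002]
force: [2.1, -41.5, 10.9]
width: 0.37
gripper_force: 20.0
```

{"fn": "move_arm", "kwargs": {
  "commands": [
    [0,0.002,0,0,0,0],
    [0,0.004,0,0,0,0],
    [0,0.0055,0,0,0,0],
    [0,0.0055,0,0,0,0]
  ]
}}

```text
time: 8.32
eef_pos: [0.5182, 0.1223, 0.0616]
tool_rot: [3.13, -0.203, -0.002]
force: [2.8, -40.5, 11.4]
width: 0.247
gripper_force: 20.0
```

{"fn": "move_arm", "kwargs": {
  "commands": [
    [0,0,0,0,0,0],
    [0,0,0,0,0,0],
    [0,0,0,0,0,0],
    [0,0,0,0,0,0],
    [0,0,-0.01,0,0,0],
    [0,0,-0.04,0,0,0],
    [0,0,-0.08,0,0,0],
    [0,0.03,-0.12,0,0,0],
    [0,0.08,-0.14,0,0,0],
    [0,0.13,-0.14,0,0,0],
    [0,0.17,-0.14,0,0,0],
    [0,0.17,-0.14,0,0,0]
  ],
  "claw": 0.06
}}

```text
time: 9.82
eef_pos: [0.4964, -0.0446, 0.2026]
tool_rot: [3.134, -0.21, 0.001]
force: [-0.4, 0.5, -0.1]
width: 0.659
gripper_force: 0.0
```

Run:
```python
from h import *
np.set_printoptions(precision=4,suppress=True)
o=r.get_obs();c=optics.calibration("wrist");w=save("wrist","w2.png");np.savez("w2.npz",**c)
K=[(.0095,.055,.065),(.011,.065,.089)]
u=np.array([np.cos(np.radians(82.45)),np.sin(np.radians(82.45))]);n=np.array([u[1],-u[0]])
for nm,y in(("seat",.0882),("knob",.1882)):print(nm,proj(c,[*(.498*n+y*u),.01 if nm=="seat" else .089]))
s=lambda x,y,z:proj(c,[*((.498+x)*n+(.0882+y)*u),z]).round(1)
print("pred pocket inner top",[s(a*.0335,b*.0335,.02) for a,b in((1,1),(1,-1),(-1,-1),(-1,1))])
print("pred rim outer top",[s(a*.0395,b*.0395,.02) for a,b in((1,1),(1,-1),(-1,-1),(-1,1))])
goto([.4112,-.2815,.10],82.45);print(proj(c,[.4112,-.2815,.01]))
try:print(findbush(c,w,*proj(c,[.4112,-.2815,.01])))
except Exception as e:print(e)
```

```text
seat [262.7725 177.9715]
knob [141.6786 192.7166]
pred pocket inner top [array([229.9, 149.8]), array([290.1, 149.8]), array([291.4, 207.9]), array([233.7, 208. ])]
pred rim outer top [array([224.1, 144.4]), array([295.4, 144.3]), array([296.7, 212.9]), array([228.9, 213. ])]
shift [-0.053   0.2473  0.1024] turn [-0.0001 -0.0006 -0.0015] tooly -97.6 tcp [ 0.4965 -0.0435  0.2025] q [-0.13  0.04  2.13  0.    0.97  1.57] t 9.875
[524.7816 221.4082]
(array([ 0.4143, -0.2831]), np.float32(1204.0), np.float32(1567.0625), np.float32(0.7545311))
```

View pics/w2.png

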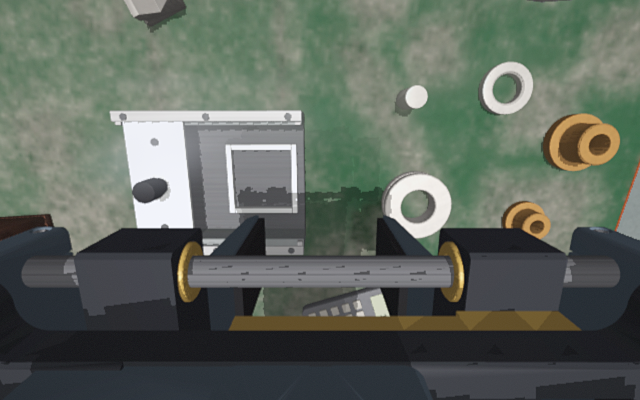

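{"fn": "move_arm", "kwargs": {
  "commands": [
    [-0.01,0.04,0,0,0,0],
    [-0.02,0.09,0.02,0,0,0],
    [-0.03,0.14,0.05,0,0,0],
    [-0.04,0.19,0.08,0,0,0],
    [-0.05,0.23,0.1,0,0,0],
    [-0.053,0.2473,0.12,0,0,0],
    [-0.053,0.2473,0.135,0,0,0],
    [-0.053,0.2473,0.135,0,0,0],
    [-0.053,0.2473,0.135,0,0,0]
  ]
}}

```text
time: 11.0
eef_pos: [0.4125, -0.2803, 0.0674]
tool_rot: [3.135, -0.204, 0.001]
force: [0.7, 0.2, 0.0]
width: 0.661
gripper_force: 0.0
```

Run:
```python
from h import *
w=save("wrist","w3.png");c=optics.calibration("wrist")
goto([.4112,-.2815,.016],82.45);u,v=proj(c,[.4112,-.2815,.01]);print(u,v)
try:
  for s in(80,110):print(findbush(c,w,u,v,s))
except Exception as e:print(e)
```

```text
shift [-0.0012  0.0011  0.0516] turn [ 0.0005 -0.0009  0.0018] tooly -97.4 tcp [ 0.4125 -0.2805  0.0676] q [-0.64  0.27  2.18  0.    0.69  1.06] t 11.05
321.81489040723955 209.69422434997142
(array([ 0.4118073 , -0.28250844]), np.float32(2890.0), np.float32(3024.8125), np.float32(0.9547445))
(array([ 0.41188063, -0.28249412]), np.float32(2829.0), np.float32(3025.6875), np.float32(0.9349941))
```

View pics/w3.png

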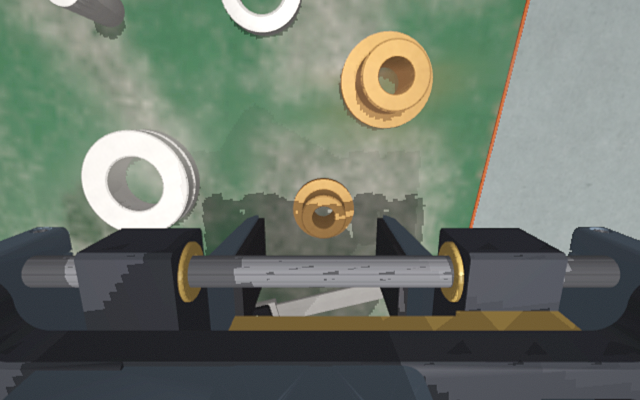

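{"fn": "move_arm", "kwargs": {
  "commands": [
    [-0.0005,0.001,0.01,0,0,0],
    [-0.0005,0.0018,0.025,0,0,0],
    [-0.0005,0.0018,0.038,0,0,0],
    [-0.0005,0.0018,0.047,0,0,0],
    [-0.0005,0.0018,0.0515,0,0,0],
    [-0.0005,0.0018,0.0515,0,0,0]
  ]
}}

```text
time: 11.8
eef_pos: [0.4109, -0.2827, 0.0151]
tool_rot: [-3.135, 0.206, 0.001]
force: [-0.0, -0.1, 0.3]
width: 0.66
gripper_force: 0.0
```

{"fn": "move_arm", "kwargs": {
  "commands": [
    [0,0,0,0,0,0],
    [0,0,0,0,0,0],
    [0,0,0,0,0,0],
    [0,0,0,0,0,0],
    [0,0,0,0,0,0]
  ],
  "claw": 0.01,
  "force": 20
}}

```text
time: 12.42
eef_pos: [0.411, -0.2828, 0.0154]
tool_rot: [3.135, -0.206, 0.0]
force: [-0.7, -0.1, -0.0]
width: 0.14
gripper_force: 0.0
```

{"fn": "move_arm", "kwargs": {
  "commands": [
    [0,0,-0.005,0,0,0],
    [0,0,-0.015,0,0,0],
    [0,0,-0.035,0,0,0],
    [0,0,-0.065,0,0,0],
    [0,0,-0.1,0,0,0],
    [0,0,-0.12,0,0,0],
    [0,0,-0.12,0,0,0]
  ]
}}

```text
time: 13.3
eef_pos: [0.4118, -0.2834, 0.1371]
tool_rot: [3.133, -0.206, 0.004]
force: [0.3, -0.8, -0.8]
width: 0.109
gripper_force: 0.0
```

Run:
```python
from h import *
u=np.array([np.cos(np.radians(82.45)),np.sin(np.radians(82.45))]);n=np.array([u[1],-u[0]])
w=save("wrist","w4.png");c=optics.calibration("wrist");o=r.get_obs()
for k in(.02,.016,.012):
  z=o["eef_pos"][2]-k;p=o["eef_pos"]
  try:print(k,findbush(c,w,*proj(c,[p[0],p[1],z+.01]),90,z)[0]-p[:2])
  except Exception as e:print(e)
goto([*(.498*n+.0882*u),.12],82.45)
```

```text
0.02 [ 0.02416527 -0.00234225]
0.016 [ 0.02500778 -0.00249433]
0.012 [ 0.02583955 -0.00260885]
shift [ 0.0534 -0.3146  0.0157] turn [ 0.0007 -0.0013  0.0006] tooly -97.5 tcp [ 0.4112 -0.2829  0.1359] q [-0.65  0.15  2.17  0.    0.83  1.05] t 13.35
```

View pics/w4.png

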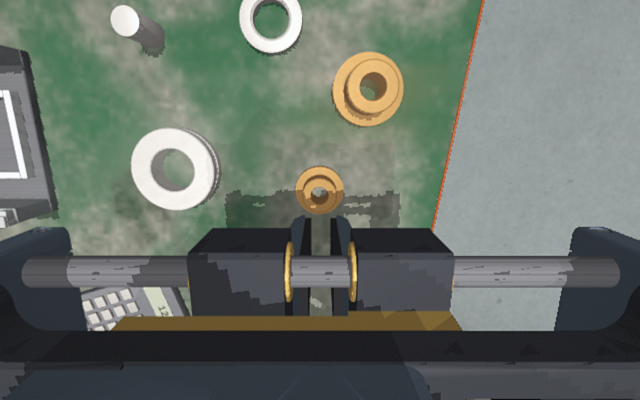

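Run:
```python
from h import *
w=cv2.imread("pics/w4.png")[:,:,::-1].copy();c=optics.calibration("wrist");o=r.get_obs()
print(findbush(c,w,320,190,80)); t=save("top","top4.png");s=save("scene","s4.png")
ct=optics.calibration("top");cs=optics.calibration("scene")
print(findbush(ct,t,*proj(ct,[.411,-.282,.01]),100));print(findbush(cs,s,*proj(cs,[.411,-.282,.01]),80))
m=orange(w,320,190,smin=80);ys,xs=np.nonzero(m);print(xs.min(),xs.max(),ys.min(),ys.max())
h=hull_mask(c,.4118,-.2825,BUSH);ys,xs=np.nonzero(h>.5);print(xs.min(),xs.max(),ys.min(),ys.max())
V=c["view"];M=R.from_rotvec(o["tool_rot"]).as_matrix();cam=-V[:3,:3].T@V[:3,3];print(M.T@(cam-o["eef_pos"]),o["eef_pos"],proj(c,o["eef_pos"]))
a=cv2.resize(w[140:240,260:380,::-1],(480,400),interpolation=cv2.INTER_CUBIC);b=cv2.resize(s[200:300,340:420,::-1],(320,400),interpolation=cv2.INTER_CUBIC);cv2.imwrite("pics/c4.png",np.hstack([a,b]))
```

```text
(array([ 0.41109493, -0.28165457]), np.float32(1834.0), np.float32(1913.4375), np.float32(0.9556099))
(array([ 0.27654768, -0.36911017]), np.float32(90.0), np.float32(321.8125), np.float32(0.08478762))
(array([ 0.41183366, -0.28107906]), np.float32(347.0), np.float32(365.875), np.float32(0.9338759))
295 343 166 213
296 344 164 213
[ 6.72048908e-02 -2.45031562e-05 -1.90020279e-01] [ 0.41116887 -0.28287917  0.13586904] [320.32806823 233.21567569]
```

View pics/c4.png

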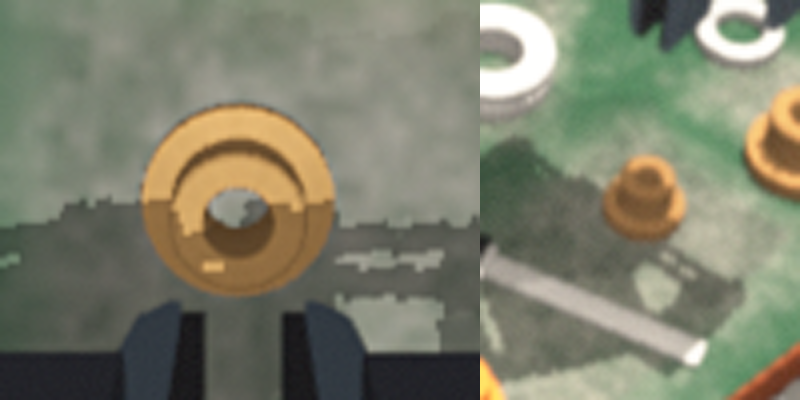

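Run:
```python
from h import *
cs=optics.calibration("scene");o=r.get_obs();p=o["eef_pos"];M=R.from_rotvec(o["tool_rot"]).as_matrix()
print(o["width"],o["joint_positions"],"tcp",proj(cs,p))
for x in(-.016,.016):
  for y in(-.012,.012):print(x,y,proj(cs,p+M@[x,y,0]).round(1),proj(cs,p+M@[x,y,-.03]).round(1))
s=cv2.imread("pics/s4.png");cv2.imwrite("pics/c5.png",cv2.resize(s[110:260,330:480],(600,600),interpolation=cv2.INTER_CUBIC))
```

```text
0.10943059937366895 [-6.49370005e-01  1.48679240e-01  2.16584016e+00 -1.57309935e-05
  8.28038059e-01  1.05263858e+00] tcp [386.19895447 212.98114141]
-0.016 -0.012 [377.2 214.2] [378.4 204.3]
-0.016 0.012 [386.1 219.8] [387.6 209.9]
0.016 -0.012 [386.2 206.4] [387.6 196.5]
0.016 0.012 [395.2 211.8] [396.8 201.9]
```

View pics/c5.png

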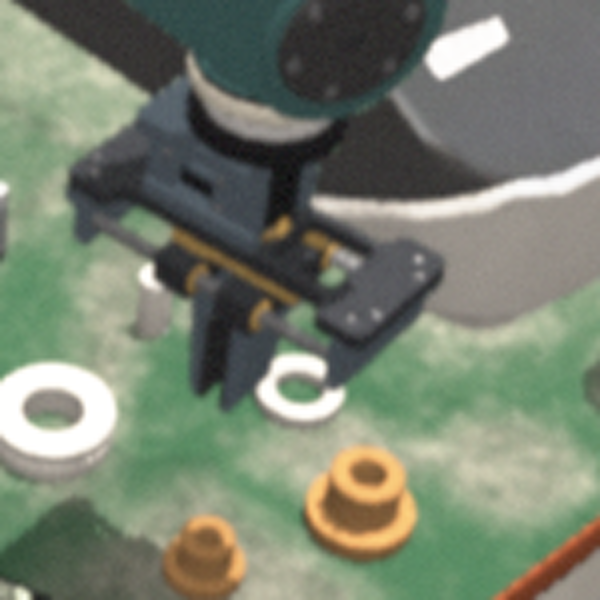

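{"fn": "move_arm", "kwargs": {
  "commands": [
    [0,-0.001,0.01,0,0,0],
    [0,-0.001,0.03,0,0,0],
    [0,-0.001,0.05,0,0,0],
    [0,-0.001,0.07,0,0,0],
    [0,-0.001,0.09,0,0,0],
    [0,-0.001,0.105,0,0,0],
    [0,-0.001,0.116,0,0,0],
    [0,-0.001,0.124,0,0,0],
    [0,-0.001,0.129,0,0,0],
    [0,-0.001,0.131,0,0,0],
    [0,-0.001,0.131,0,0,0]
  ],
  "claw": 0.06
}}

```text
time: 14.82
eef_pos: [0.4112, -0.2818, 0.0045]
tool_rot: [3.135, -0.206, 0.0]
force: [-0.4, -0.3, 0.0]
width: 0.66
gripper_force: 0.0
```

{"fn": "move_arm", "kwargs": {
  "commands": [
    [0,0,0,0,0,0],
    [0,0,0,0,0,0],
    [0,0,0,0,0,0],
    [0,0,0,0,0,0]
  ],
  "claw": 0.01,
  "force": 10
}}

```text
time: 15.32
eef_pos: [0.4112, -0.2818, 0.0044]
tool_rot: [3.135, -0.206, 0.0]
force: [-0.0, 0.2, 2.0]
width: 0.341
gripper_force: 10.0
```

{"fn": "move_arm", "kwargs": {
  "commands": [
    [0,0,0,0,0,0],
    [0,0,-0.003,0,0,0],
    [0,0,-0.015,0,0,0],
    [0,0,-0.035,0,0,0],
    [0,0,-0.065,0,0,0],
    [0,0,-0.1,0,0,0],
    [0,0,-0.12,0,0,0],
    [0,0,-0.125,0,0,0],
    [0,0,-0.125,0,0,0]
  ],
  "force": 25
}}

```text
time: 16.45
eef_pos: [0.411, -0.2817, 0.1293]
tool_rot: [3.135, -0.206, 0.0]
force: [0.0, 0.3, -1.4]
width: 0.332
gripper_force: 25.0
```

Run:
```python
from h import *
u=np.array([np.cos(np.radians(82.45)),np.sin(np.radians(82.45))]);n=np.array([u[1],-u[0]])
o=r.get_obs();p=o["eef_pos"];w=save("wrist","w6.png");c=optics.calibration("wrist");z=p[2]-.0044
M=R.from_rotvec(o["tool_rot"]).as_matrix()
for s in(70,100):
  f=findbush(c,w,*proj(c,[p[0],p[1],z+.01]),s,z);print(f,M.T@np.r_[f[0]-p[:2],0])
goto([*(.498*n+.0882*u),.13],82.45)
```

```text
(array([ 0.41672635, -0.28219303]), np.float32(3518.0), np.float32(5400.1875), np.float32(0.6513442)) [ 5.77219617e-03 -2.22602055e-04  8.59296739e-07]
(array([ 0.41679342, -0.28215106]), np.float32(3436.0), np.float32(5403.4375), np.float32(0.63585365)) [ 5.83320400e-03 -2.72979026e-04  8.63704876e-07]
shift [ 0.054  -0.3132 -0.0011] turn [-0.0004  0.0006  0.0006] tooly -97.5 tcp [ 0.4108 -0.2815  0.1288] q [-0.65  0.16  2.17  0.    0.82  1.05] t 16.5
```

View pics/w6.png

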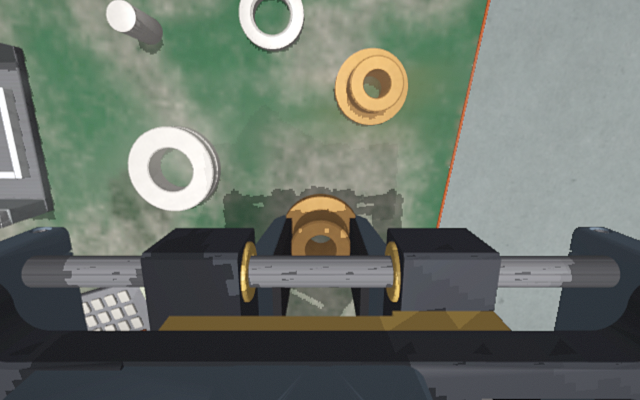

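{"fn": "move_arm", "kwargs": {
  "commands": [
    [0.003,-0.015,0,0,0,0],
    [0.008,-0.045,0,0,0,0],
    [0.015,-0.085,0,0,0,0],
    [0.022,-0.125,0,0,0,0],
    [0.029,-0.165,0,0,0,0],
    [0.036,-0.205,0,0,0,0],
    [0.042,-0.245,0,0,0,0],
    [0.048,-0.28,0,0,0,0],
    [0.053,-0.303,0,0,0,0],
    [0.054,-0.3132,0,0,0,0],
    [0.054,-0.3132,0,0,0,0],
    [0.054,-0.3132,0,0,0,0]
  ]
}}

```text
time: 18.0
eef_pos: [0.5052, 0.0212, 0.1291]
tool_rot: [3.135, -0.206, -0.001]
force: [-0.3, 0.3, -1.7]
width: 0.333
gripper_force: 25.0
```

Run:
```python
from h import *
u=np.array([np.cos(np.radians(82.45)),np.sin(np.radians(82.45))]);n=np.array([u[1],-u[0]])
goto([*(.498*n+.0882*u),.0155],82.45);print(r.get_obs()["width"])
```

```text
shift [ 0.     -0.0008  0.1136] turn [0.0001 0.0005 0.0002] tooly -97.5 tcp [0.5052 0.0212 0.1291] q [-0.    0.17  2.15 -0.    0.82  1.7 ] t 18.0
0.33274891973131804
```

{"fn": "move_arm", "kwargs": {
  "commands": [
    [0,-0.0008,0.015,0,0,0],
    [0,-0.0008,0.035,0,0,0],
    [0,-0.0008,0.055,0,0,0],
    [0,-0.0008,0.073,0,0,0],
    [0,-0.0008,0.088,0,0,0],
    [0,-0.0008,0.098,0,0,0],
    [0,-0.0008,0.105,0,0,0],
    [0,-0.0008,0.109,0,0,0],
    [0,-0.0008,0.111,0,0,0],
    [0,-0.0008,0.113,0,0,0],
    [0,-0.0008,0.114,0,0,0],
    [0,-0.0008,0.114,0,0,0]
  ]
}}

```text
time: 19.5
eef_pos: [0.5057, 0.0225, 0.0154]
tool_rot: [-3.135, 0.206, -0.0]
force: [0.7, -0.1, -0.9]
width: 0.334
gripper_force: 25.0
```

Just above or on the floor; feel down slightly.

{"fn": "move_arm", "kwargs": {
  "commands": [
    [0,0,0.0005,0,0,0],
    [0,0,0.001,0,0,0],
    [0,0,0.0015,0,0,0],
    [0,0,0.0015,0,0,0]
  ]
}}

```text
time: 20.0
eef_pos: [0.5058, 0.0225, 0.0143]
tool_rot: [3.135, -0.206, -0.0]
force: [-3.9, 0.7, 12.6]
width: 0.331
gripper_force: 25.1
```

{"fn": "move_arm", "kwargs": {
  "commands": [
    [0,0,0,0,0,0],
    [0,0,0,0,0,0],
    [0,0,0,0,0,0],
    [0,0,-0.005,0,0,0],
    [0,0,-0.02,0,0,0],
    [0,0,-0.05,0,0,0],
    [0,0,-0.09,0,0,0],
    [0,0.03,-0.13,0,0,0],
    [0,0.07,-0.16,0,0,0],
    [0,0.1,-0.17,0,0,0],
    [0,0.1,-0.17,0,0,0],
    [0,0.1,-0.17,0,0,0]
  ],
  "claw": 0.055
}}

```text
time: 21.5
eef_pos: [0.4925, -0.0763, 0.1841]
tool_rot: [-3.135, 0.206, -0.0]
force: [-0.5, -0.2, 0.5]
width: 0.6
gripper_force: 0.0
```

Run:
```python
from h import *
u=np.array([np.cos(np.radians(82.45)),np.sin(np.radians(82.45))]);n=np.array([u[1],-u[0]])
w=save("wrist","w7.png");c=optics.calibration("wrist")
seat=[*(.498*n+.0882*u)];a=proj(c,[*seat,.02]);print(a)
for s in(80,100):f=findbush(c,w,*a,s,.01);print(f,f[0]@n-.498,f[0]@u-.0882)
m=orange(w,*a,smin=80);ys,xs=np.nonzero(m);print(xs.min(),xs.max(),ys.min(),ys.max())
K=[(.0095,.055,.065),(.011,.065,.089)]
k=[*(.498*n+.1882*u)];b=proj(c,[*k,.075]);print(b)
for th in(140,170):
  f=fit(c,dark(w,*b.round().astype(int),22,th),*k,K,.075);print("knob",f,f[0]@n,f[0]@u)
goto([*(.498*n+.1882*u),.055],82.45)
```

```text
[228.98657947 182.38707767]
(array([0.50572794, 0.02254173]), np.float32(1525.0), np.float32(1620.5), np.float32(0.9398705)) 0.00038178834086610713 0.0005945768216993191
(array([0.50567257, 0.02239382]), np.float32(1488.0), np.float32(1616.875), np.float32(0.9200711)) 0.00034632744519769165 0.00044068005757295914
207 251 160 203
[104.50638614 193.35237566]
knob (array([0.5179, 0.1237]), np.float32(1057.0), np.float32(980.6875), np.float32(0.7943313)) 0.49715699757801196 0.19067516817670987
knob (array([0.5177, 0.123 ]), np.float32(1134.0), np.float32(981.6875), np.float32(0.77017206)) 0.4970507054012434 0.18995495850365776
shift [ 1.000e-04 -1.989e-01  1.288e-01] turn [-0.0001  0.0003  0.0009] tooly -97.5 tcp [ 0.4924 -0.076   0.1838] q [-0.2   0.07  2.14  0.    0.93  1.5 ] t 21.55
```

{"fn": "move_arm", "kwargs": {
  "commands": [
    [0,-0.03,0,0,0,0],
    [0,-0.08,0,0,0,0],
    [0,-0.13,0,0,0,0],
    [0,-0.175,0.02,0,0,0],
    [0,-0.199,0.04,0,0,0],
    [0,-0.199,0.06,0,0,0],
    [0,-0.199,0.08,0,0,0],
    [0,-0.199,0.1,0,0,0],
    [0,-0.199,0.115,0,0,0],
    [0,-0.199,0.124,0,0,0],
    [0,-0.199,0.127,0,0,0],
    [0,-0.199,0.127,0,0,0]
  ]
}}

```text
time: 23.05
eef_pos: [0.5188, 0.1207, 0.057]
tool_rot: [-3.135, 0.206, -0.0]
force: [-0.5, -0.1, -0.7]
width: 0.604
gripper_force: 0.0
```

{"fn": "move_arm", "kwargs": {
  "commands": [
    [0,0,0,0,0,0],
    [0,0,0,0,0,0],
    [0,0,0,0,0,0],
    [0,0,0,0,0,0],
    [0,0,0,0,0,0]
  ],
  "claw": 0.005,
  "force": 15
}}

```text
time: 23.68
eef_pos: [0.5187, 0.1206, 0.0569]
tool_rot: [-3.135, 0.206, -0.0]
force: [-0.3, -0.6, 1.2]
width: 0.231
gripper_force: 15.0
```

{"fn": "move_arm", "kwargs": {
  "commands": [
    [0,0.006,0,0,0,0],
    [0,0.015,0,0,0,0],
    [0,0.025,0,0,0,0],
    [0,0.036,0,0,0,0],
    [0,0.047,0,0,0,0],
    [0,0.058,0,0,0,0],
    [0,0.068,0,0,0,0],
    [0,0.077,0,0,0,0],
    [0,0.085,0,0,0,0],
    [0,0.091,0,0,0,0],
    [0,0.094,0,0,0,0],
    [0,0.095,0,0,0,0]
  ]
}}

```text
time: 25.18
eef_pos: [0.5061, 0.0258, 0.0569]
tool_rot: [3.135, -0.207, -0.0]
force: [-1.2, 2.6, 6.9]
width: 0.229
gripper_force: 15.0
```

{"fn": "move_arm", "kwargs": {
  "commands": [
    [0,0.001,0,0,0,0],
    [0,0.002,0,0,0,0],
    [0,0.003,0,0,0,0],
    [0,0.004,0,0,0,0],
    [0,0.005,0,0,0,0],
    [0,0.006,0,0,0,0],
    [0,0.007,0,0,0,0],
    [0,0.007,0,0,0,0]
  ]
}}

```text
time: 26.18
eef_pos: [0.5055, 0.0209, 0.0569]
tool_rot: [-3.132, 0.208, -0.001]
force: [1.3, 30.6, 3.1]
width: 0.234
gripper_force: 15.0
```

{"fn": "move_arm", "kwargs": {
  "commands": [
    [0,0,0,0,0,0],
    [0,0,0,0,0,0],
    [0,0,0,0,0,0],
    [0,0,0,0,0,0],
    [0,0,-0.01,0,0,0],
    [0,0,-0.04,0,0,0],
    [0,0,-0.08,0,0,0],
    [0,0.03,-0.12,0,0,0],
    [0,0.07,-0.14,0,0,0],
    [0,0.11,-0.15,0,0,0],
    [0,0.11,-0.15,0,0,0],
    [0,0.11,-0.15,0,0,0]
  ],
  "claw": 0.06
}}

```text
time: 27.68
eef_pos: [0.4908, -0.0893, 0.207]
tool_rot: [-3.135, 0.207, -0.0]
force: [0.3, 0.7, -0.7]
width: 0.663
gripper_force: 0.0
```

Run:
```python
from h import *
u=np.array([np.cos(np.radians(82.45)),np.sin(np.radians(82.45))]);n=np.array([u[1],-u[0]])
w=save("wrist","w8.png");c=optics.calibration("wrist")
K=[(.0095,.055,.065),(.011,.065,.089)]
k=[*(.498*n+.0882*u)];b=proj(c,[*k,.075]);print(b)
for th in(140,170):
  f=fit(c,dark(w,*b.round().astype(int),22,th),*k,K,.075);print("knob",f,f[0]@n,f[0]@u)
g=cv2.cvtColor(w,cv2.COLOR_RGB2GRAY);x0,x1=[int(proj(c,[*(.498*n+(.0882+d)*u),.055])[0]) for d in(.06,-.06)];v=int(b[1])-25;print(x0,v,g[v,x0:x1].tolist())
for d in(.03,-.03):print(proj(c,[*((.498+.03)*n+(.0882+d)*u),.055]))
m=orange(w,*proj(c,[*k,.02]),smin=80);print(m.sum(),cen(m),proj(c,[*k,.03]))
print({q:r.get_obs()[q] for q in("force","width","time")})
```

```text
[207.1986479 188.4823658]
knob (array([0.5052, 0.0215]), np.float32(548.0), np.float32(644.0625), np.float32(0.8508491)) 0.49799529431147427 0.08769251304203843
knob (array([0.5052, 0.0215]), np.float32(567.0), np.float32(643.0625), np.float32(0.87970877)) 0.49799529431147427 0.08769251304203843
156 163 [161, 163, 162, 163, 163, 163, 165, 164, 165, 165, 166, 166, 165, 166, 166, 166, 167, 167, 167, 167, 167, 168, 168, 168, 169, 168, 165, 189, 240, 255, 255, 255, 255, 255, 255, 255, 255, 255, 255, 255, 255, 255, 255, 255, 255, 255, 255, 255, 255, 255, 255, 255, 255, 255, 255, 255, 255, 255, 255, 255, 255, 255, 255, 255, 255, 255, 255, 255, 255, 255, 255, 255, 255, 255, 255, 255, 255, 255, 255, 255, 255, 255, 255, 255, 255, 239, 141, 102, 107, 107, 107, 106, 109, 125, 129, 160, 217, 255, 255, 255, 255, 188, 125, 143, 148, 147, 147, 148, 147, 125, 82, 105, 133, 133]
[182.02309466 155.76200598]
[240.56462254 155.86534466]
851.0 [187.01645123 271.69565217] [220.48799133 180.25246789]
{'force': array([-0.51528103,  0.31531952, -0.19717004]), 'width': 0.6564945834472947, 'time': 27.725}
```

```bash
python3 -c "
from plant import sign_off
print(sign_off())"
```

```text
the job is handed in; nothing more can be done
None
```

The bush stands upright, flange down, within 1 mm of the pocket centre, the gate was opened to its end stop and slid home again over it, and the job was handed in at about 28 s with everything released. The first grasp closed above the bush without moving it. At the open stop the fingers pressed on the knob with about 41 N for roughly a second; I took the 40 N limit to cover the arm and gripper body, not the fingers.

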